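# Run the empty hangers round the loan rail to the bumper

### The job

Two empty T-bar hangers have been left on the bent chrome hanging rail of the loan counter, at the end away from its rubber bumper. Slide both along the rail and round its two corners to the bumper end, so that the first rests against the bumper and the second hangs close behind it, no more than 40 mm clear, both hanging freely and square across the rail, ready for returned instruments. Do not disturb the display stand, bottle, tuning fork and pen light standing and lying round the rail.

Things in the scene. Friction and masses are not known exactly. Their poses are not given: they have to be found in the camera images.
- rail: Fixed level rail of 12 mm chrome tube, a Z seen from above, centre line 190 mm up, on two end posts. Origin on the counter under the Z's middle. Rail frame, mm: first leg x=80 from y=270 to 50, bend, cross leg y=0 from x=30 to -30, bend, last leg x=-80 from y=-50 to -270. The ends bend down (radius 35) to 56 mm foot plates at (80,305) and (-80,-305). At yaw 0 x points away from the robot, y to its left.
- first_corner (a point): Centre of the first 90 degree bend (radius 50 mm to the tube's centre line) at tube height, rail frame (30, 50): the tube curves from (80, 50) on the first leg to (30, 0) on the cross leg. Axes as the rail's. Both hangers start on the first leg, in either order, at y = 50 to 245; a chrome collar, 26 mm in diameter, ends that leg at y = 260.
- second_corner (a point): Centre of the second 90 degree bend (radius 50 mm) at tube height, rail frame (-30, -50): the tube curves the other way, from (-30, 0) on the cross leg to (-80, -50) on the last leg. Axes as the rail's.
- bumper_face (a point): Middle of the flat face of the rubber bumper on the tube's centre line, on the last leg at rail frame (-80, -235), 190 mm up; axes as the rail's. The bumper is 36 mm in diameter and 25 mm long, backed by a chrome collar. A hanger touching it has the middle of its bar 7 mm from this point along the rail's y.
- hanger_a_bar (a point): Loose T-bar hanger, plain chromed steel, 140 g: a closed eye on the tube (14 mm long, 21 mm inside, 29 mm outside) with a level flat bar welded under it, 130 mm long (65 mm to each side), 8 mm thick, 14 mm high. Point at the middle of the bar, 27 mm below the tube's centre line when hanging. x along the bar, y along the rail, z up. Either arm can be gripped from above across its 8 mm.
- hanger_b_bar (a point): A second hanger, the same as hanger_a. On both the top of the eye is 37 mm above this point, and the last 6 mm of each arm turns up 6 mm above the bar's top. The eyes are captive on the rail, slide with light friction, can be lifted about 10 mm before they touch the tube from below, and can swing some 30 degrees out of square. Two hangers touch at 14 mm between their points.
- display_stand_mid (a point): Loose steel display stand, 900 g: foot 100 mm in diameter, 16 mm post, round tray 120 mm in diameter 218 to 225 mm up with two black chestpieces on it, 256 mm tall in all. Point on the post's axis 120 mm up. It stands in one inner corner of the Z, about 135 mm from both legs there. It may be struck by a hand that holds a hanger's arm on its side of the rail; the other side is clear.
- gel_bottle_mid (a point): White hand-gel bottle, loose, standing, 66 mm in diameter, 165 mm tall, 350 g. Point on its axis half-way up. It stands in the Z's other inner corner, about 135 mm from both legs there; its cap is about level with the hangers' bars.
- tuning_fork_mid (a point): Steel tuning fork, loose, lying flat, 197 mm long, up to 42 mm wide, 16 mm high, 160 g. Its length runs along x from 91 mm behind this point (foot) to 106 mm ahead (tines). Point at the root of the tines, half-way up.
- pen_light_mid (a point): White plastic pen light with a steel clip, loose, lying along x, 140 mm long, 13 mm in diameter, 35 g. Point at its middle.

How it is judged:
At the end, for the whole second after the job is handed in: One hanger rests against the bumper (no more than 8 mm clear of it) and the other hangs behind it on the last leg with no more than 46 mm clear between their eyes; both hang upright (within 0.2 rad), square across the rail (within 0.35 rad), released and at rest (((y of hanger_a_bar in the frame of bumper_face below 0.015 m and distance between hanger_a_bar and hanger_b_bar below 0.06 m and y of hanger_b_bar in the frame of bumper_face below 0.078 m) or (y of hanger_b_bar in the frame of bumper_face below 0.015 m and distance between hanger_a_bar and hanger_b_bar below 0.06 m and y of hanger_a_bar in the frame of bumper_face below 0.078 m)) and angle between each of hanger_a_bar, hanger_b_bar's own z axis and vertical below 0.2 rad and angle between the y axis of each of hanger_a_bar, hanger_b_bar and the y axis of rail, either way round below 0.35 rad and linear speed of each of hanger_a, hanger_b below 0.02 m/s and angular speed of each of hanger_a, hanger_b below 0.3 rad/s); the robot touches nothing.
It fails at once if the display stand is pushed more than 20 mm or tipped (distance of display_stand_mid from where it was at the start of the episode above 0.02 m or angle between display_stand_mid's own z axis and vertical above 0.2 rad).
It fails at once if the gel bottle is pushed more than 20 mm or tipped (distance of gel_bottle_mid from where it was at the start of the episode above 0.02 m or angle between gel_bottle_mid's own z axis and vertical above 0.2 rad).
It fails at once if the tuning fork is pushed more than 20 mm (distance of tuning_fork_mid from where it was at the start of the episode above 0.02 m).
It fails at once if the pen light is pushed more than 20 mm (distance of pen_light_mid from where it was at the start of the episode above 0.02 m).
It also fails if it takes over 72 s, if anything falls off the work surface, if the arm or the gripper's body presses on something with over 40 N, if the wrist force passes 120 N, or if a joint passes its speed limit or range.

### The arm

A 7-joint arm with a two-finger parallel gripper is mounted at the origin on the work surface. World frame = base frame: x ahead of the robot, y to its left, z up, the work surface at z = 0. Lengths are in m, angles in rad, forces in N, time in s.
With the tool pointing down it reaches from about 0.4 to 0.85 m from the base axis. Payload 4.5 kg.
Tool frame: the origin (TCP) lies at the very end of the fingers, on their centre line; the grasp point (between the pads) lies 19 mm behind it (arm.grip_point_offset is the distance from the TCP to the grasp point, in m); y points along the fingers, x is the direction in which the jaws open and shut, and the axes are right-handed (so a half turn about y gives the same grasp; the last joint's range is limited). The gripper opens to 85 mm and grips with 20 to 120 N. Pads are 22 mm wide; open, the fingers measure 114 mm over their backs; the gripper's body (76 mm by 85 mm) begins 54 mm behind the grasp point. The pads swing forward as they close: fully open they stand 13 mm farther back than shut.
Start: joints at [0.034, 0.689, -0.195, 1.565, 0.157, 0.902, -0.215], TCP at [0.625, 0, 0.205] pointing down, gripper open.
Joint ranges: [-3.01, 3.01], [-0.46, 2.08], [-1.47, 1.51], [0.13, 2.56], [-1, 4.14], [0.04, 2.09], [-2.66, 2.66]. Speed limits (rad/s): [2.57, 2.57, 3.14, 3.14, 3.14, 3.14, 3.14].

### API

Orientations are given as [roll, pitch, yaw] about the fixed x, y, z axes, in that order (R = Rz(yaw) Ry(pitch) Rx(roll)).
In Python, from station import arm gives the robot as it stands.
- The arm moves only by the shell command python3 -m pendant 'ROWS' [OPENING] [FORCE]. ROWS is text: rows parted by semicolons, each of 6 numbers parted by spaces: the shift along the world's x, y, z in m, then the turn, a rotation vector about the world's x, y, z in rad. A call has exactly 8 rows; each row shifts and turns the commanded pose from where the row before left it; what a row does not reach is not made up. A row lasts 1/8 s, in which the tool goes at most 62.5 mm and 10.7 degrees, less where a joint would pass 70% of its speed; a pose out of reach is approached as far as the arm can. A call is refused whole if a number of a shift passes 0.0625 or a number of a turn 0.188, either way. A call with a gripper value outside its range is refused whole. OPENING is the closure, from -1 (fully open) to 1 (shut), set as the call begins (- or left out, the last holds). The fingers move at their own pace and stop on an object; FORCE is the grip in N (left out, the last holds). Time passes only in rows, so rows that do not move let the fingers close, or fill a call up. It gives the time, the measured TCP pose, the force and the opening at its end, in the units of the state.
- arm.state(): the state, without advancing time (a new reading comes with each control period).
- arm.snapshot(name): name is "scene" or "side" or "wrist"; returns (picture, depth): 400x640x3 uint8, red, green, blue; 400x640 float32, m along the optical axis (not along the pixel's ray), 0 where there is no reading.
- arm.camera_info(name): a dict with "vertical_fov" (degrees; the focal length in pixels is half the picture's height over the tangent of half this angle, whatever the lens; pixels are square), "cx", "cy" (the principal point, pixels), "cam_to_world" (4x4, takes a point from camera to world coordinates). Camera axes: x right, y up, looking along -z (the intrinsics and any distortion apply to the point x, -y, -z); pixel columns grow to the right and rows downward; lengths in m; the calibration is good to about 2 mm. A picture is of the moment at which its call begins: read the wrist's pose just before it. camera_info takes no time and is no camera call; for the wrist camera it gives the pose at the moment of the call.
- arm.close_job(): hands the job in, once; it reports no verdict.
The state is a dict: "time": time; "qpos": joint angles; "qvel": joint speeds; "joint_torque": joint torques, N m; "eef_pos": TCP position; "tcp_rot": TCP orientation; "force": force on the tool from outside, world axes, zero at the start; "ft_torque": the same for the moment, N m; "gripper_width": opening from 0.0 (shut) to 1.0 (fully open).
Only numpy, scipy, OpenCV 4.12 (cv2) and the standard library are available. Lean on these libraries where they do the work, as an engineer would, in place of code of your own. Each camera call takes 0.05 s, during which the arm holds its last target. There are 200 camera calls.

## Working session

There is one attempt and no reset: what is moved stays moved. The work goes in short steps, Python scripts to look and compute and a shell command to move; the robot and the scene stay as the last step left them, time stands still between calls to the robot, and variables do not carry over. Pictures are saved under pics/ and viewed, about 8 in all and at most 12, crops included, and the job is handed in when it is done.

```bash
mkdir -p pics; ls; cat > h.py <<'E'
import numpy as np, cv2
from station import arm
def K(n):
    c=arm.camera_info(n); f=200/np.tan(np.radians(c["vertical_fov"])/2)
    return f,c["cx"],c["cy"],np.array(c["cam_to_world"])
def cloud(n,d,k=None):
    f,cx,cy,T=k or K(n)
    v,u=np.mgrid[:400,:640]
    P=np.stack([(u-cx)/f*d,-(v-cy)/f*d,-d,np.ones_like(d)],-1)@T.T
    P[d==0]=np.nan
    return P[...,:3]
def ray(n,u,v,z,k=None):
    f,cx,cy,T=k or K(n)
    w=T[:3,:3]@np.array([(u-cx)/f,-(v-cy)/f,-1]); o=T[:3,3]
    return o+w*(z-o[2])/w[2]
E
python3 - <<'E'
from h import *
np.set_printoptions(precision=3,suppress=True)
for n in ("scene","side"):
    k=K(n); c=arm.camera_info(n); print({a:b for a,b in c.items() if a!='cam_to_world'}, k[3])
    p,d=arm.snapshot(n); cv2.imwrite(f"pics/{n}0.png",p[...,::-1]); np.savez(f"{n}0.npz",p=p,d=d)
print(arm.state())
E
```

```text
pics
{'vertical_fov': 45.624147447675995, 'cx': 315.8939782564907, 'cy': 207.25253333627188} [[ 0.299 -0.668  0.682  1.279]
 [ 0.954  0.205 -0.217 -0.205]
 [ 0.006  0.716  0.698  0.886]
 [ 0.     0.     0.     1.   ]]
{'vertical_fov': 47.28305223239749, 'cx': 321.97700126352976, 'cy': 197.52087616594903} [[ 0.8    0.324 -0.504 -0.03 ]
 [-0.599  0.406 -0.69  -0.778]
 [-0.019  0.854  0.52   0.755]
 [ 0.     0.     0.     1.   ]]
{'time': 0.1, 'qpos': array([ 0.034,  0.69 , -0.195,  1.566,  0.157,  0.902, -0.215]), 'qvel': array([-0.001, -0.004,  0.   , -0.005, -0.   ,  0.   ,  0.   ]), 'joint_torque': array([ -0.003, -54.06 ,  -1.271, -15.899,   0.009,   0.004,   0.   ]), 'eef_pos': array([ 0.624, -0.   ,  0.204]), 'tcp_rot': array([-1.571,  0.002,  0.   ]), 'force': array([ 0.27 ,  0.482, -0.319]), 'ft_torque': array([-0.028,  0.056,  0.044]), 'gripper_width': 0.999521351189421}
```

View pics/scene0.png

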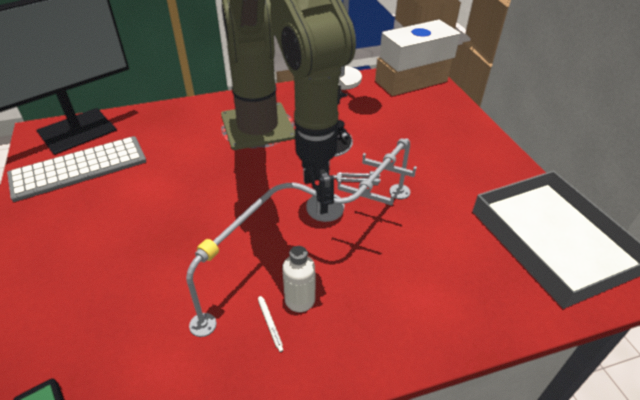

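View pics/side0.png

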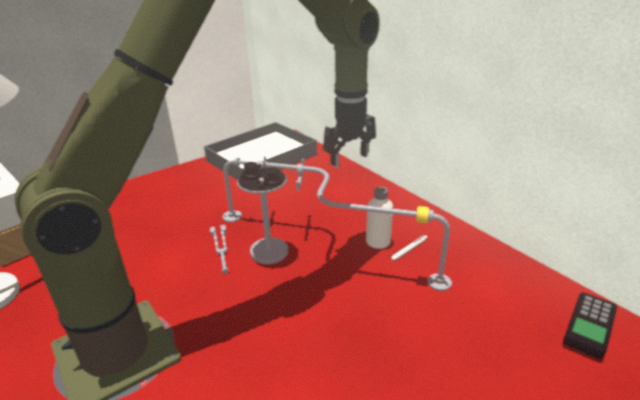

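```bash
python3 - <<'E'
from h import *
np.set_printoptions(precision=3,suppress=True)
for n in ("scene","side"):
    d=np.load(n+"0.npz")["d"]; P=cloud(n,d).reshape(-1,3); P=P[~np.isnan(P[:,0])]
    m=(P[:,2]>.03)&(P[:,0]>.35)&(P[:,0]<.95)&(abs(P[:,1])<.5)
    Q=P[m]
    # top view height map, 2 px/mm /2
    H=np.zeros((500,400)); 
    i=((.95-Q[:,0])/.6*400).astype(int); j=((.5-Q[:,1])/1.0*667).astype(int)
    H=np.zeros((400,667)); np.maximum.at(H,(i.clip(0,399),j.clip(0,666)),Q[:,2])
    c=cv2.applyColorMap((H/.3*255).clip(0,255).astype(np.uint8),cv2.COLORMAP_JET); c[H==0]=0
    cv2.imwrite(f"pics/top_{n}.png",c)
E
python3 -c "
import cv2,numpy as np
cv2.imwrite('pics/top.png',cv2.resize(np.vstack([cv2.imread('pics/top_%s.png'%n) for n in('scene','side')]),(500,600)))"
```

```text
(no output)
```

Scene view: the yellow bumper is at (207,250) with its foot at (202,324), the other foot is at (400,191), and the hangers' bars are at about (365,190) and (388,163). The stand foot is at (325,207) and the bottle at (299,285). Side view: feet at (232,216) and (440,282), bumper at (423,214), stand foot at (268,250).

```bash
cat >> h.py <<'E'
def yellow(n,p):
    h=cv2.cvtColor(p,cv2.COLOR_RGB2HSV); m=cv2.inRange(h,(18,120,100),(35,255,255))
    k,l,s,c=cv2.connectedComponentsWithStats(m); i=1+np.argmax(s[1:,4]); return c[i],s[i]
E
python3 - <<'E'
from h import *
np.set_printoptions(precision=3,suppress=True)
feet={"scene":[(202,325),(400,191.5)],"side":[(440,282),(232,216)]}
for n in feet:
    z=np.load(n+"0.npz"); A,B=[ray(n,u,v,.004) for u,v in feet[n]]
    # A: bumper foot (-80,-305), B: (80,305)
    v=B-A; yaw=np.arctan2(v[1],v[0])-np.arctan2(.61,.16)
    print(n,A,B,np.hypot(*v[:2]),"(exp .6307) mid",(A+B)/2,"yaw",yaw)
    P=cloud(n,z["d"])
    c,s=yellow(n,z["p"]); print(" yellow",c,s,ray(n,*c,.19))
    m=z["d"]>0; print(" depth valid",m.mean())
# tube points from depth: height .17-.2
k=0
O=[];
for n in feet:
    z=np.load(n+"0.npz"); P=cloud(n,z["d"]); 
    a=(P[...,2]>.13)&(P[...,2]<.205)&(P[...,0]>.4)&(P[...,0]<.95)&(abs(P[...,1])<.45)
    A,B=[ray(n,u,v,.004) for u,v in feet[n]]; v=B-A; yaw=np.arctan2(v[1],v[0])-np.arctan2(.61,.16); M=(A+B)/2
    R=np.array([[np.cos(yaw),np.sin(yaw)],[-np.sin(yaw),np.cos(yaw)]])
    Q=(P[...,:2]-M[:2])@R.T*1000
    im=np.zeros((600,500,3),np.uint8)
    for (x,y),zz in zip(Q[a],P[a][:,2]):
        cv2.circle(im,(int(250-y*.7) if 0 else int(250-y*.7),int(300-x*1.2)),1,(0,255,255) if zz>.175 else (255,120,0),-1)
    for x0,y0,x1,y1 in((80,270,80,50),(30,0,-30,0),(-80,-50,-80,-270)):
        cv2.line(im,(int(250-y0*.7),int(300-x0*1.2)),(int(250-y1*.7),int(300-x1*1.2)),(0,0,255),1)
    O.append(im[100:500])
cv2.imwrite("pics/map.png",np.hstack(O)[:,:800])
for n,u,v in(("scene",325,207),("side",268,250)): print("stand foot",n,ray(n,u,v,.006))
for n,u,v in(("scene",299,252),("side",379,191)): print("bottle top",n,ray(n,u,v,.165))
E
```

```text
scene [ 0.687 -0.268  0.004] [0.426 0.309 0.004] 0.6329495097160498 (exp .6307) mid [0.557 0.021 0.004] yaw 0.6817819694205689
 yellow [180.033  45.497] [167   0  27  96 642] [-0.237 -0.183  0.19 ]
 depth valid 0.995796875
side [ 0.686 -0.272  0.004] [0.425 0.302 0.004] 0.6302834782150014 (exp .6307) mid [0.556 0.015 0.004] yaw 0.6840676309887497
 yellow [422.166 213.706] [417 206  12  16 163] [ 0.651 -0.223  0.19 ]
 depth valid 0.99585546875
stand foot scene [0.426 0.092 0.006]
stand foot side [0.423 0.091 0.006]
bottle top scene [ 0.686 -0.051  0.165]
bottle top side [ 0.674 -0.06   0.165]
```

```bash
python3 - <<'E'
import cv2,numpy as np
a=cv2.imread('pics/scene0.png')[130:230,310:430]; b=cv2.imread('pics/side0.png')[140:290,200:340]
cv2.imwrite('pics/crops.png',np.hstack([cv2.resize(a,(480,400),interpolation=2),cv2.resize(b,(320,400),interpolation=2)]))
E
```

```text
(no output)
```

View pics/crops.png

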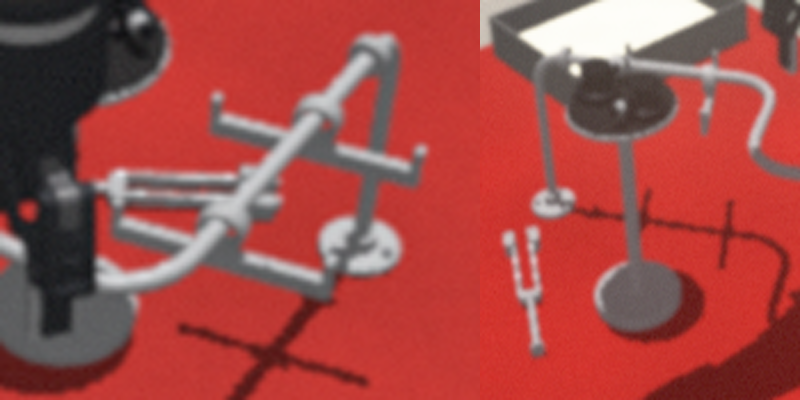

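View pics/map.png

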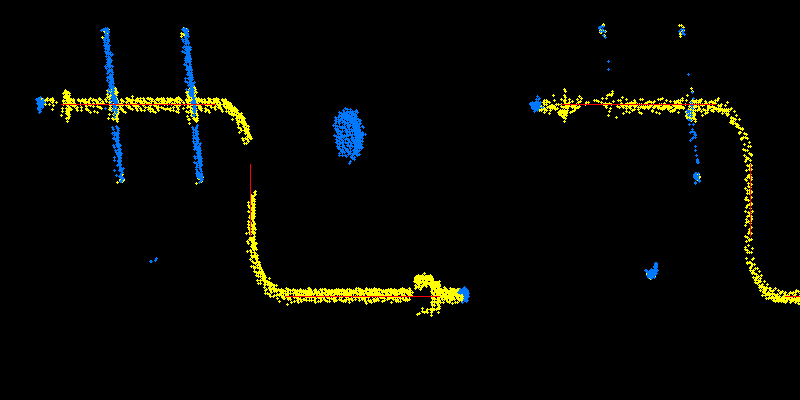

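The map fits the rail model, with yaw about 0.683 and origin about (0.556, 0.018). The hangers' eyes are at rail y of about 81 and 197, both bars yawed about 10°. The stand is at rail (-56,140), so I will hold the arms on the +x side. Next I refine this with one fit.

```bash
python3 - <<'E'
from h import *
from scipy.optimize import least_squares
np.set_printoptions(precision=1,suppress=True)
def R(a): return np.array([[np.cos(a),np.sin(a)],[-np.sin(a),np.cos(a)]])
T=[];Bs=[]
for n in("scene","side"):
    P=cloud(n,np.load(n+"0.npz")["d"]).reshape(-1,3); P=P[~np.isnan(P[:,0])]
    Q=(P[:,:2]-[.5565,.018])@R(.683).T*1000; z=P[:,2]*1000
    a=(z>180)&(z<205)&((abs(Q[:,0]-80)<9)&(Q[:,1]>100)&(Q[:,1]<235)&(abs(Q[:,1]-81)>15)&(abs(Q[:,1]-197)>15)); b=(z>180)&(z<205)&(abs(Q[:,0]+80)<12)&(Q[:,1]<-60)&(Q[:,1]>-200)
    c=(z>180)&(z<205)&(abs(Q[:,0])<35)&(abs(Q[:,1])<12)
    for nm,m,i in(("leg1 x",a,0),("leg3 x",b,0),("cross y",c,1)):
        print(n,nm,m.sum(),np.median(Q[m][:,i]),np.polyfit(Q[m][:,1-i],Q[m][:,i],1) if m.sum()>9 else '', "z95",np.percentile(z[m],95) if m.any() else '')
    for y0 in(81,197):
        m=(z>150)&(z<178)&(abs(Q[:,1]-y0)<25)&(abs(Q[:,0]-80)<70)&(abs(Q[:,0]-80)>15)
        if m.sum()>20:
            f=np.polyfit(Q[m][:,0]-80,Q[m][:,1],1); print(n,"bar",y0,m.sum(),"slope,y@eye",np.round(f,3),"xrange",Q[m][:,0].min(),Q[m][:,0].max(),"z",np.median(z[m]))
    if n=="scene":
        p=np.load("scene0.npz")["p"]; h=cv2.cvtColor(p,cv2.COLOR_RGB2HSV); m=cv2.inRange(h,(20,100,100),(35,255,255)); m[:230]=0;m[270:]=0;m[:,240:]=0
    else: m=cv2.inRange(cv2.cvtColor(np.load("side0.npz")["p"],cv2.COLOR_RGB2HSV),(18,120,100),(35,255,255))
    PP=cloud(n,np.load(n+"0.npz")["d"])[m>0]; q=(PP[:,:2]-[.5565,.018])@R(.683).T*1000; print("bumper y",np.percentile(q[:,1],[2,50,98]),"x",np.median(q[:,0]))
E
python3 -m pendant '0 0 0.02 0 0 -0.11;0 0.01 0.02 0 0 -0.11;0 0.02 0.01 0 0 -0.11;0 0.03 0 0 0 -0.11;0 0.03 0 0 0 -0.11;0 0.03 0 0 0 -0.11;0 0.02 0 0 0 -0.11;0 0 0 0 0 -0.12' -1
python3 -c "
from station import arm;print(arm.state()['qpos'])"
```

```text
scene leg1 x 168 82.66537392249985 [-0.  82.4] z95 197.72290360626369
scene leg3 x 348 -76.26980069398098 [ -0. -77.] z95 197.46729226343268
scene cross y 96 -2.1482688595976898 [-0.  -1.9] z95 197.28550316640545
scene bar 81 273 slope,y@eye [ 0.2 83.2] xrange 16.33296356724127 144.68012252245654 z 167.3011446297873
scene bar 197 246 slope,y@eye [  0.2 196.6] xrange 17.572393924063462 144.72550607752768 z 166.84870359804256
bumper y [nan nan nan] x nan
side leg1 x 123 75.59964378810136 [ 0.  73.3] z95 196.0121250788319
side leg3 x 319 -84.48228308502499 [ -0.  -84.2] z95 195.67076231230274
side cross y 69 -0.7596142780898976 [ 0.  -0.4] z95 196.03948240110594
side bar 81 56 slope,y@eye [ 0.2 84.3] xrange 11.36111867642008 141.0105283274831 z 168.27870626547676
bumper y [-258.4 -247.3 -235.2] x -93.9429702475543
time: 1.1
eef_pos: [0.6241, 0.1432, 0.2542]
tcp_rot: [-1.571, 0.002, -0.89]
force: [0.2, -0.7, 0.6]
gripper_width: 0.998
[-0.33103842  0.65883215  0.06463336  1.46060465 -0.04851038  1.02473832
 -1.14429884]
```

Both views agree on the rail to about 1 mm, taking the midpoint of each view's surface bias. The eyes are at y≈84 and 197. q7 follows yaw 1:1, so I turn to the +129° equivalent, which keeps q7 within range through all the bends.

```bash
python3 -m pendant '-0.002 0.001 0 0 0 0.185;-0.002 0.001 0 0 0 0.185;-0.002 0.001 0 0 0 0.185;-0.002 0.001 0 0 0 0.185;-0.002 0.002 0 0 0 0.185;-0.002 0.002 0 0 0 0.185;-0.002 0.002 0 0 0 0.185;-0.002 0.002 0 0 0 0.185' -1
python3 -m pendant '-0.002 0.001 0 0 0 0.185;-0.002 0.001 0 0 0 0.185;-0.002 0.001 0 0 0 0.185;-0.002 0.001 0 0 0 0.185;-0.002 0.002 0 0 0 0.185;-0.002 0.002 0 0 0 0.185;-0.002 0.001 0 0 0 0.185;-0.002 0.001 0 0 0 0.185' -1
python3 -c "
from station import arm;print(arm.state()['qpos'])"
```

```text
time: 2.1
eef_pos: [0.6086, 0.1519, 0.2544]
tcp_rot: [-1.571, 0.001, 0.596]
force: [0.6, -0.4, 1.1]
gripper_width: 1.001
time: 3.1
eef_pos: [0.5927, 0.1617, 0.2544]
tcp_rot: [-1.57, -0.0, 2.076]
force: [-0.4, 0.4, -0.3]
gripper_width: 1.0
[ 0.06320288  0.70782753 -0.76117233  1.51936351  0.5197497   1.12623695
  1.27077498]
```

```bash
python3 -m pendant '-0.001 0.003 -0.01 0 0 0.178;0 0 -0.025 0 0 0;0 0 -0.025 0 0 0;0 0 -0.025 0 0 0;0 0 -0.015 0 0 0;0 0 -0.01 0 0 0;0 0 0 0 0 0;0 0 0 0 0 0' -1
python3 - <<'E'
from h import *
k=K("wrist"); p,d=arm.snapshot("wrist"); s=arm.state(); print(s['qpos'].round(2),s['force'])
a,_=arm.snapshot("scene")
cv2.imwrite("pics/w1.png",np.hstack([cv2.resize(p[...,::-1],(400,250)),cv2.resize(a[100:260,250:506][...,::-1],(400,250))]))
E
```

```text
time: 4.1
eef_pos: [0.5925, 0.1654, 0.1457]
tcp_rot: [-1.572, 0.0, 2.248]
force: [-0.4, 0.5, 0.1]
gripper_width: 1.0
[ 0.04  0.84 -0.73  1.64  0.67  0.93  1.31] [-0.09152836 -0.94939378 -0.34701799]
```

View pics/w1.png

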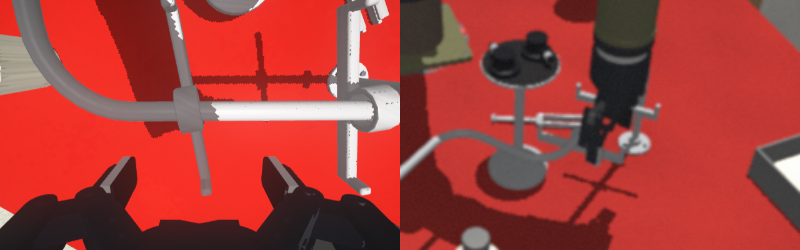

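The wrist view shows the near hanger's bar end at (205,185), between the open fingers at (120,175) and (280,175). I close on it.

```bash
python3 -m pendant '0 0 0 0 0 0;0 0 0 0 0 0;0 0 0 0 0 0;0 0 0 0 0 0;0 0 0 0 0 0;0 0 0 0 0 0;0 0 0.002 0 0 0;0 0 0.002 0 0 0' 1 40
python3 - <<'E'
from h import *
s=arm.state(); print(s['force'],s['ft_torque'],s['gripper_width'],s['eef_pos'])
p,d=arm.snapshot("wrist"); cv2.imwrite("pics/w2.png",cv2.resize(p[...,::-1],(400,250)))
# planned waypoints: hanger eye path (rail mm) -> hand TCP (arm offset 40 on +x side), world
c,sn=np.cos(.683),np.sin(.683)
def W(x,y): return np.array([556.5+c*x-sn*y,18+sn*x+c*y]).round(1)
print("leg1 end",W(120,50))
for t in range(0,91,15):
    r=np.radians(t); print("b1",t,W(30+90*np.cos(r),50-90*np.sin(r)))
print("cross end",W(-30,-40))
for t in range(0,91,15):
    r=np.radians(t); print("b2",t,W(-30-10*np.sin(r),-50+10*np.cos(r)))
print("last",W(-40,-228))
E
```

```text
time: 5.2
eef_pos: [0.5921, 0.1651, 0.1491]
tcp_rot: [-1.571, -0.0, 2.248]
force: [-0.5, 0.6, -0.3]
gripper_width: -0.0
[-0.53980533  0.62144913 -0.31354132] [ 0.03426121 -0.04464612  0.02782776] -9.375569430218298e-05 [0.59208826 0.16507363 0.14910739]
leg1 end [618.  132.5]
b1 0 [618.  132.5]
b1 15 [630.3 112.5]
b1 30 [637.1  90. ]
b1 45 [637.7  66.5]
b1 60 [632.3  43.7]
b1 75 [621.1  23. ]
b1 90 [605.    5.9]
cross end [558.5 -32. ]
b2 0 [558.5 -32. ]
b2 15 [556.7 -33.9]
b2 30 [555.4 -36.2]
b2 45 [554.8 -38.7]
b2 60 [554.9 -41.3]
b2 75 [555.7 -43.8]
b2 90 [557. -46.]
last [ 669.4 -184.1]
```

View pics/w2.png

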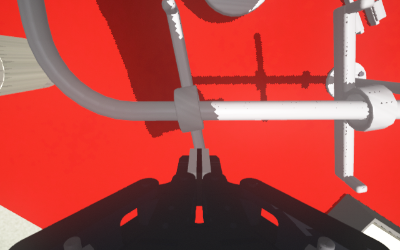

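The gripper reads fully shut (0.0) and the bar is still out of square, so the pads missed it. I check where the fingertips and the bar are by depth and projection.

```bash
python3 - <<'E'
from h import *
np.set_printoptions(precision=1,suppress=True)
c,sn=np.cos(.683),np.sin(.683)
k=K("wrist"); p,d=arm.snapshot("wrist"); P=cloud("wrist",d,k)
x,y=(P[...,0]-.5565)*1e3,(P[...,1]-.018)*1e3; X=c*x+sn*y; Y=-sn*x+c*y; Z=P[...,2]*1e3
np.savez("w2.npz",p=p,d=d)
e=arm.state()['eef_pos']; ex,ey=(e[:2]-[.5565,.018])*1e3; print("tcp rail",c*ex+sn*ey,-sn*ex+c*ey,e[2])
f,cx,cy,T=k; print("cam rail",c*(T[0,3]*1e3-556.5)+sn*(T[1,3]*1e3-18),-sn*(T[0,3]*1e3-556.5)+c*(T[1,3]*1e3-18),T[2,3])
for v in range(150,330,8):
    print(v,[(round(float(X[v,u])),round(float(Y[v,u])),round(float(Z[v,u]))) for u in(300,312,320,328,340)])
E
cat > /tmp/m.py <<'E'
E
```

```text
tcp rail 120.60600024165558 91.62881825074078 0.1492625249441063
cam rail 50.503359569195595 91.5388788548269 0.3191129857426599
150 [(69, 85, 196), (69, 89, 196), (99, 92, 0), (99, 100, 0), (99, 111, 1)]
158 [(72, 85, 199), (72, 89, 199), (106, 92, 2), (106, 100, 1), (106, 111, 0)]
166 [(74, 85, 199), (74, 89, 200), (75, 92, 195), (75, 95, 195), (75, 99, 195)]
174 [(77, 85, 199), (77, 89, 200), (78, 92, 196), (78, 95, 196), (78, 99, 196)]
182 [(80, 85, 200), (80, 89, 201), (80, 92, 201), (81, 95, 196), (81, 99, 197)]
190 [(83, 85, 201), (83, 89, 201), (83, 92, 199), (85, 95, 194), (85, 99, 194)]
198 [(87, 84, 199), (87, 89, 198), (87, 92, 198), (146, 100, 0), (146, 112, 1)]
206 [(90, 84, 196), (91, 89, 195), (91, 92, 194), (154, 100, 1), (154, 112, 1)]
214 [(162, 72, 1), (103, 88, 171), (103, 92, 171), (162, 100, 1), (163, 112, 0)]
222 [(171, 72, 1), (107, 88, 170), (107, 92, 170), (171, 100, 0), (171, 112, 1)]
230 [(179, 72, 0), (111, 88, 170), (110, 92, 171), (179, 100, 1), (180, 112, 0)]
238 [(188, 72, 1), (110, 88, 182), (110, 92, 182), (110, 95, 182), (188, 112, 1)]
246 [(197, 
[... 222 characters left out ...]
5), (114, 100, 196)]
270 [(114, 84, 203), (110, 89, 211), (110, 92, 210), (110, 95, 210), (114, 99, 202)]
278 [(107, 85, 221), (112, 89, 213), (111, 92, 214), (111, 94, 214), (108, 98, 220)]
286 [(108, 85, 223), (109, 89, 223), (114, 92, 214), (108, 94, 223), (109, 98, 223)]
294 [(108, 86, 228), (111, 89, 223), (117, 92, 214), (109, 94, 227), (109, 98, 227)]
302 [(109, 86, 232), (115, 89, 223), (120, 92, 214), (109, 94, 232), (108, 97, 232)]
310 [(104, 86, 243), (117, 89, 223), (125, 92, 213), (112, 94, 231), (104, 97, 242)]
318 [(104, 87, 246), (120, 89, 223), (128, 92, 213), (119, 94, 225), (104, 97, 245)]
326 [(104, 87, 248), (123, 89, 224), (130, 92, 215), (122, 94, 225), (104, 96, 248)]
```

```bash
python3 - <<'E'
from h import *
np.set_printoptions(precision=0,suppress=True)
c,sn=np.cos(.683),np.sin(.683)
print(arm.grip_point_offset, [a for a in dir(arm) if a[0]!='_'])
out=[]
for n in("scene","side"):
    p,d=arm.snapshot(n); P=cloud(n,d)
    x,y=(P[...,0]-.5565)*1e3,(P[...,1]-.018)*1e3; X=c*x+sn*y; Y=-sn*x+c*y; Z=P[...,2]*1e3
    m=(abs(X-120)<16)&(abs(Y-92)<14)&(Z>120)&(Z<260)
    print(n,m.sum(),np.histogram(Z[m],np.arange(130,262,6)))
    if n=="scene": out=p[110:230,300:420]
w=np.load("w2.npz")["p"][180:330,240:400]
cv2.imwrite("pics/c3.png",np.hstack([cv2.resize(out[...,::-1],(390,390),interpolation=2),cv2.resize(w[...,::-1],(400,390),interpolation=2)]))
print(arm.state()['eef_pos'],arm.state()['tcp_rot'])
E
```

```text
0.0187 ['Unreachable', 'camera_info', 'close_job', 'grip_point_offset', 'snapshot', 'state']
scene 227 (array([ 0,  0,  0,  0, 15, 22, 39,  6, 11, 25, 18, 18, 17,  8,  8, 16, 15,
        0,  2,  3,  2]), array([130, 136, 142, 148, 154, 160, 166, 172, 178, 184, 190, 196, 202,
       208, 214, 220, 226, 232, 238, 244, 250, 256]))
side 231 (array([ 0,  0,  0,  0,  0,  0,  0,  1,  5, 18, 22, 18, 22, 21, 19, 24, 23,
       14, 11,  9, 15]), array([130, 136, 142, 148, 154, 160, 166, 172, 178, 184, 190, 196, 202,
       208, 214, 220, 226, 232, 238, 244, 250, 256]))
[1. 0. 0.] [-2.  0.  2.]
```

View pics/c3.png

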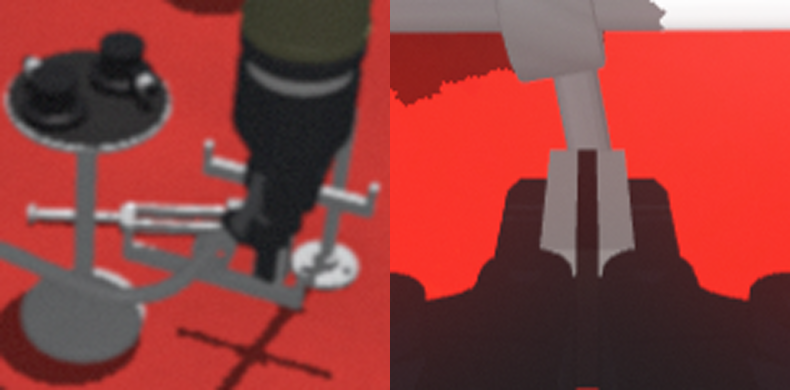

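```bash
python3 - <<'E'
from h import *
for n in("scene","side"):
    z=np.load(n+"0.npz"); P=cloud(n,z["d"]); m=(abs(P[...,0]-.625)<.075)&(abs(P[...,1])<.03)&(P[...,2]>.2)&(z["p"].mean(-1)<110)
    print(n,m.sum(),np.histogram(P[m][:,2]*1e3,np.arange(200,300,6)))
z=np.load("w2.npz");k=K("wrist");P=cloud("wrist",z["d"],k); print(z["p"][226:246:4,308:340:4].mean(-1).round()); 
print((z["d"][226:246:4,308:340:4]*1000).round())
E
```

```text
scene 6503 (array([ 0,  0,  0,  0,  0,  0,  0, 14, 30, 47, 41, 41, 20, 16, 13, 42]), array([200, 206, 212, 218, 224, 230, 236, 242, 248, 254, 260, 266, 272,
       278, 284, 290, 296]))
side 2886 (array([ 0,  0,  0,  0,  0,  0,  0,  9, 23, 33, 38, 35, 34, 31, 34, 67]), array([200, 206, 212, 218, 224, 230, 236, 242, 248, 254, 260, 266, 272,
       278, 284, 290, 296]))
[[124. 138. 136. 134. 126. 118. 119. 119.]
 [118. 134. 136. 134. 127. 118. 118. 117.]
 [116. 131. 136. 133. 129. 122. 117. 116.]
 [130. 130.  53.  54. 129. 129. 130. 117.]
 [131. 132.  46.  47. 131. 133. 131. 115.]]
[[341. 159. 159. 160. 160. 341. 341. 342.]
 [341. 160. 158. 159. 160. 341. 341. 342.]
 [343. 161. 161. 159. 162. 343. 343. 345.]
 [149. 148. 148. 148. 148. 148. 148. 345.]
 [145. 144. 144. 145. 144. 144. 146. 346.]]
```

All three cameras put the real finger ends about 28 mm above the reported TCP: 244 mm open at the start, and 178 mm shut now. So the fingers closed above the bar. I reopen, go 33 mm lower, and close again.

```bash
python3 -m pendant '0 0 0 0 0 0;0 0 0 0 0 0;0 0 0 0 0 0;0 0 -0.005 0 0 0;0 0 -0.008 0 0 0;0 0 -0.008 0 0 0;0 0 -0.008 0 0 0;0 0 -0.004 0 0 0' -1 40
python3 -m pendant '0 0 0 0 0 0;0 0 0 0 0 0;0 0 0 0 0 0;0 0 0 0 0 0;0 0 0 0 0 0;0 0 0 0 0 0;0 0 0 0 0 0;0 0 0 0 0 0' 1 40
```

```text
time: 6.4
eef_pos: [0.5917, 0.1648, 0.1151]
tcp_rot: [-1.57, -0.0, 2.248]
force: [1.1, 0.1, -0.9]
gripper_width: 1.002
time: 7.4
eef_pos: [0.5921, 0.1651, 0.116]
tcp_rot: [-1.571, -0.0, 2.248]
force: [-0.1, 0.1, -0.4]
gripper_width: 0.085
```

Width 0.085 is about 7–8 mm, so the bar is held. I lift it 4 mm to free the eye and start along the rail into the first bend.

```bash
python3 -m pendant '0 0 0.004 0 0 0;0.0087 -0.0108 0 0 0 0;0.0087 -0.0108 0 0 0 0;0.0087 -0.0108 0 0 0 0;0.0062 -0.010 0 0 0 -0.131;0.0062 -0.010 0 0 0 -0.131;0.0034 -0.0113 0 0 0 -0.131;0.0034 -0.0113 0 0 0 -0.131'
```

```text
time: 8.4
eef_pos: [0.6379, 0.0886, 0.1197]
tcp_rot: [-1.571, 0.0, 1.719]
force: [-0.7, 0.4, -1.2]
gripper_width: 0.086
```

```bash
python3 -m pendant '0 -0.011 0 0 0 -0.13;0 -0.011 0 0 0 -0.13;-0.0027 -0.0114 0 0 0 -0.13;-0.0027 -0.0114 0 0 0 -0.13;-0.0056 -0.0104 0 0 0 -0.13;-0.0056 -0.0104 0 0 0 -0.13;-0.0081 -0.0085 0 0 0 -0.13;-0.0081 -0.0085 0 0 0 -0.13'
python3 -c "
from station import arm;print(arm.state()['qpos'].round(2))"
```

```text
time: 9.4
eef_pos: [0.6046, 0.0063, 0.1198]
tcp_rot: [-1.571, -0.0, 0.679]
force: [-0.3, 0.2, -1.5]
gripper_width: 0.089
[ 0.09  0.78 -0.32  1.7   0.34  0.71  0.28]
```

```bash
python3 -m pendant '-0.0115 -0.0096 0 0 0 0;-0.0115 -0.0096 0 0 0 0;-0.0115 -0.0096 0 0 0 0;-0.0115 -0.0096 0 0 0 0;-0.0009 -0.001 0 0 0 0.131;-0.0009 -0.001 0 0 0 0.131;-0.0007 -0.0011 0 0 0 0.131;-0.0007 -0.0011 0 0 0 0.131'
```

```text
time: 10.4
eef_pos: [0.5549, -0.0356, 0.12]
tcp_rot: [-1.571, -0.0, 1.213]
force: [-0.0, -0.3, -1.5]
gripper_width: 0.088
```

```bash
python3 -m pendant '-0.0003 -0.0012 0 0 0 0.131;-0.0003 -0.0012 0 0 0 0.131;0 -0.0013 0 0 0 0.131;0 -0.0013 0 0 0 0.131;0.0004 -0.0013 0 0 0 0.131;0.0004 -0.0013 0 0 0 0.131;0.0006 -0.0011 0 0 0 0.131;0.0006 -0.0011 0 0 0 0.131'
python3 - <<'E'
from h import *
print(arm.state()['qpos'].round(2))
p,d=arm.snapshot("wrist");a,_=arm.snapshot("scene")
cv2.imwrite("pics/w4.png",np.hstack([cv2.resize(p[...,::-1],(400,250)),cv2.resize(a[150:310,170:426][...,::-1],(400,250))]))
E
```

```text
time: 11.4
eef_pos: [0.5564, -0.0456, 0.1199]
tcp_rot: [-1.571, 0.0, 2.261]
force: [0.1, -0.3, -1.6]
gripper_width: 0.085
[ 0.43  0.82 -0.76  1.83  0.77  0.81  1.53]
```

View pics/w4.png

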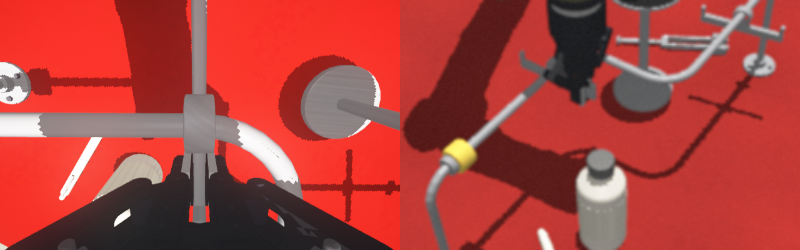

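The wrist view shows the hanger square on the last leg, with its eye at (200,130) and its bar gripped. Everything around it is undisturbed. I slide on toward the bumper.

```bash
python3 -m pendant '0.008 -0.01 0 0 0 0;0.0126 -0.0155 0 0 0 0;0.0126 -0.0155 0 0 0 0;0.0126 -0.0155 0 0 0 0;0.0126 -0.0155 0 0 0 0;0.0126 -0.0155 0 0 0 0;0.0126 -0.0155 0 0 0 0;0.0126 -0.0155 0 0 0 0'
```

```text
time: 12.5
eef_pos: [0.6534, -0.1652, 0.1197]
tcp_rot: [-1.57, 0.0, 2.254]
force: [-0.0, 0.1, -0.6]
gripper_width: 0.083
```

```bash
python3 -m pendant '0.006 -0.008 0 0 0 0;0.003 -0.004 0 0 0 0;0.002 -0.0025 0 0 0 0;0.002 -0.0025 0 0 0 0;0 0 -0.001 0 0 0;0 0 -0.001 0 0 0;0 0 -0.001 0 0 0;0 0 0 0 0 0'
python3 - <<'E'
import numpy as np
from station import arm
s=arm.state();print(s['qpos'].round(2),s['force'])
c,sn=np.cos(.683),np.sin(.683);x,y=(s['eef_pos'][:2]-[.5565,.018])*1e3;print(c*x+sn*y,-sn*x+c*y)
E
```

```text
time: 13.5
eef_pos: [0.6658, -0.1804, 0.1168]
tcp_rot: [-1.571, -0.0, 2.256]
force: [0.3, 0.4, -2.1]
gripper_width: 0.086
[ 0.56  0.98 -0.77  1.41  0.73  1.05  1.9 ] [ 0.31477514  0.40377994 -2.08490016]
-40.425684270825826 -222.87373819703043
```

```bash
python3 -m pendant '0.0015 -0.002 0 0 0 0;0.001 -0.0015 0 0 0 0;0.001 -0.001 0 0 0 0;0.0006 -0.0008 0 0 0 0;0 0 0 0 0 0;0 0 0 0 0 0;0 0 0 0 0 0;0 0 0 0 0 0'
```

```text
time: 14.5
eef_pos: [0.6681, -0.1836, 0.1167]
tcp_rot: [-1.569, -0.005, 2.257]
force: [-6.1, 4.1, 1.6]
gripper_width: 0.084
```

The force of about 7 N opposing the motion shows the hanger is against the bumper. I release with a small opening, rise, and check.

```bash
python3 -m pendant '-0.0003 0.0004 -0.001 0 0 0;0 0 0 0 0 0;0 0 0 0 0 0;0 0 0.005 0 0 0;0 0 0.015 0 0 0;0 0 0.025 0 0 0;0 0 0.03 0 0 0;0 0 0.03 0 0 0' 0.3 40
python3 -m pendant '-0.01 0.03 0 0 0 0;-0.01 0.03 0 0 0 0;-0.01 0.03 0 0 0 0;-0.01 0.03 0 0 0 0;-0.01 0.03 0 0 0 0;-0.01 0.03 0 0 0 0;-0.01 0.03 0 0 0 0;-0.01 0.03 0 0 0 0' -1
cat > chk.py <<'E'
from h import *
import sys
np.set_printoptions(precision=2,suppress=True)
c,sn=np.cos(.683),np.sin(.683)
for n in("scene","side"):
    p,d=arm.snapshot(n); cv2.imwrite(f"pics/{n}_{sys.argv[1]}.png",p[...,::-1]); P=cloud(n,d)
    x,y=(P[...,0]-.5565)*1e3,(P[...,1]-.018)*1e3; X=c*x+sn*y; Y=-sn*x+c*y; Z=P[...,2]*1e3
    for nm,x0,a,b in(("last",-80,-250,-60),("first",80,60,250)):
        m=(Z>150)&(Z<176)&(abs(X-x0)<75)&(abs(X-x0)>22)&(Y>a)&(Y<b)
        if m.sum()<15: print(n,nm,m.sum()); continue
        h,e=np.histogram(Y[m],np.arange(a,b+1,10)); print(n,nm,m.sum(),dict(zip(e[:-1][h>4],h[h>4])))
        print("   fit",np.polyfit(X[m]-x0,Y[m],1))
E
python3 chk.py a
```

```text
time: 15.5
eef_pos: [0.67, -0.1852, 0.2232]
tcp_rot: [-1.572, 0.001, 2.256]
force: [0.3, -0.5, 0.4]
gripper_width: 0.349
time: 16.5
eef_pos: [0.5898, 0.0559, 0.2223]
tcp_rot: [-1.572, 0.001, 2.256]
force: [0.2, 0.6, 0.2]
gripper_width: 1.003
scene last 177 {np.int64(-240): np.int64(54), np.int64(-230): np.int64(123)}
   fit [  -0.02 -228.01]
scene first 212 {np.int64(180): np.int64(62), np.int64(190): np.int64(49), np.int64(200): np.int64(95), np.int64(210): np.int64(6)}
   fit [  0.18 196.5 ]
side last 75 {np.int64(-230): np.int64(71)}
   fit [  -0.02 -226.86]
side first 12
```

Hanger 1 is at y=-228, touching the bumper and square. Now the second one, at y≈196.5 with the same slope.

```bash
python3 -m pendant '-0.0087 0.0246 0 0 0 0;-0.0087 0.0246 0 0 0 0;-0.0087 0.0246 0 0 0 0;-0.0087 0.0246 0 0 0 0;-0.0087 0.0246 0 0 0 0;-0.0087 0.0246 0 0 0 0;-0.0087 0.0246 0 0 0 0;-0.009 0.025 0 0 0 0' -1
python3 -m pendant '0 0 -0.02 0 0 0;0 0 -0.03 0 0 0;0 0 -0.025 0 0 0;0 0 -0.015 0 0 0;0 0 -0.01 0 0 0;0 0 -0.006 0 0 0;0 0 0 0 0 0;0 0 0 0 0 0' -1
python3 - <<'E'
import numpy as np
from station import arm
s=arm.state();print(s['qpos'].round(2),s['force'])
c,sn=np.cos(.683),np.sin(.683);x,y=(s['eef_pos'][:2]-[.5565,.018])*1e3;print(c*x+sn*y,-sn*x+c*y)
E
```

```text
time: 17.6
eef_pos: [0.5205, 0.252, 0.2218]
tcp_rot: [-1.572, 0.001, 2.255]
force: [0.0, -0.3, 0.6]
gripper_width: 1.001
time: 18.6
eef_pos: [0.5202, 0.2522, 0.1155]
tcp_rot: [-1.572, 0.0, 2.256]
force: [-0.1, 0.0, -0.3]
gripper_width: 1.005
[-0.13  0.84 -0.72  1.78  0.73  0.81  1.04] [-0.1315005   0.03143114 -0.34805877]
119.6092427206361 204.56809476494578
```

```bash
python3 -m pendant '0 0 0 0 0 0;0 0 0 0 0 0;0 0 0 0 0 0;0 0 0 0 0 0;0 0 0 0 0 0;0 0 0 0 0 0;0 0 0 0 0 0;0 0 0 0 0 0' 1 40
```

```text
time: 19.6
eef_pos: [0.5198, 0.2518, 0.1149]
tcp_rot: [-1.571, -0.0, 2.256]
force: [-0.3, -0.2, -1.7]
gripper_width: 0.08
```

```bash
python3 -m pendant '0 0 0.004 0 0 0;0.0139 -0.0171 0 0 0 0;0.0139 -0.0171 0 0 0 0;0.0139 -0.0171 0 0 0 0;0.0139 -0.0171 0 0 0 0;0.0139 -0.0171 0 0 0 0;0.0139 -0.0171 0 0 0 0;0.0139 -0.0171 0 0 0 0'
```

```text
time: 20.6
eef_pos: [0.6175, 0.1314, 0.1191]
tcp_rot: [-1.571, -0.0, 2.256]
force: [-0.4, -0.1, -2.1]
gripper_width: 0.084
```

Held and at the start of the bend, so I repeat the same bend rows.

```bash
python3 -m pendant '0.0062 -0.010 0 0 0 -0.131;0.0062 -0.010 0 0 0 -0.131;0.0034 -0.011 0 0 0 -0.131;0.0034 -0.011 0 0 0 -0.131;0.0004 -0.0116 0 0 0 -0.131;0.0004 -0.0116 0 0 0 -0.131;-0.0027 -0.0114 0 0 0 -0.131;-0.0027 -0.0114 0 0 0 -0.131'
```

```text
time: 21.6
eef_pos: [0.6315, 0.0438, 0.119]
tcp_rot: [-1.57, -0.0, 1.204]
force: [0.3, 0.1, -1.9]
gripper_width: 0.086
```

```bash
python3 -m pendant '-0.0056 -0.0104 0 0 0 -0.131;-0.0056 -0.0104 0 0 0 -0.131;-0.0081 -0.0085 0 0 0 -0.131;-0.0081 -0.0085 0 0 0 -0.131;-0.0115 -0.0096 0 0 0 0;-0.0115 -0.0096 0 0 0 0;-0.0115 -0.0096 0 0 0 0;-0.0115 -0.0096 0 0 0 0'
```

```text
time: 22.6
eef_pos: [0.5575, -0.0328, 0.119]
tcp_rot: [-1.571, -0.0, 0.684]
force: [-0.0, -1.0, -1.8]
gripper_width: 0.088
```

```bash
python3 -m pendant '-0.0006 -0.001 0 0 0 0.131;-0.0006 -0.001 0 0 0 0.131;-0.0005 -0.001 0 0 0 0.131;-0.0005 -0.001 0 0 0 0.131;-0.0003 -0.0012 0 0 0 0.131;-0.0003 -0.0012 0 0 0 0.131;0 -0.0013 0 0 0 0.131;0 -0.0013 0 0 0 0.131'
```

```text
time: 23.6
eef_pos: [0.5551, -0.0417, 0.1189]
tcp_rot: [-1.571, 0.0, 1.737]
force: [0.7, -0.8, -1.8]
gripper_width: 0.082
```

```bash
python3 -m pendant '0.0004 -0.0012 0 0 0 0.131;0.0004 -0.0012 0 0 0 0.131;0.0006 -0.001 0 0 0 0.131;0.0006 -0.001 0 0 0 0.131;0.008 -0.01 0 0 0 0;0.0126 -0.0155 0 0 0 0;0.0126 -0.0155 0 0 0 0;0.0126 -0.0155 0 0 0 0'
```

```text
time: 24.6
eef_pos: [0.6039, -0.1038, 0.1188]
tcp_rot: [-1.571, 0.001, 2.252]
force: [0.7, 0.4, -1.8]
gripper_width: 0.084
```

```bash
python3 -m pendant '0.0105 -0.013 0 0 0 0;0.0105 -0.013 0 0 0 0;0.0105 -0.013 0 0 0 0;0.0055 -0.0065 0 0 0 0;0 0 -0.002 0 0 0;0 0 -0.002 0 0 0;0 0 0 0 0 0;0 0 0 0 0 0'
```

```text
time: 25.6
eef_pos: [0.6399, -0.1472, 0.1152]
tcp_rot: [-1.57, -0.0, 2.256]
force: [-1.7, -0.1, 1.4]
gripper_width: 0.091
```

```bash
python3 -m pendant '0 0 0 0 0 0;0 0 0 0 0 0;0 0 0 0 0 0;0 0 0.005 0 0 0;0 0 0.015 0 0 0;0 0 0.025 0 0 0;0 0 0.03 0 0 0;0 0 0.03 0 0 0' 0.55 40
python3 -m pendant '-0.01 0.03 0.01 0 0 0;-0.01 0.03 0.01 0 0 0;-0.01 0.03 0 0 0 0;-0.01 0.03 0 0 0 0;-0.01 0.03 0 0 0 0;-0.01 0.03 0 0 0 0;-0.01 0.03 0 0 0 0;0 0 0 0 0 0'
python3 chk.py b
python3 -c "
import cv2,numpy as np
cv2.imwrite('pics/end.png',np.hstack([cv2.resize(cv2.imread('pics/%s_b.png'%n),(400,250)) for n in('scene','side')]))"
```

```text
time: 26.6
eef_pos: [0.6406, -0.1472, 0.2221]
tcp_rot: [-1.572, 0.001, 2.256]
force: [-0.3, -0.4, 1.2]
gripper_width: 0.223
time: 27.6
eef_pos: [0.5697, 0.0663, 0.2417]
tcp_rot: [-1.573, -0.001, 2.262]
force: [-0.2, -0.1, 0.5]
gripper_width: 0.225
scene last 403 {np.int64(-240): np.int64(52), np.int64(-230): np.int64(122), np.int64(-190): np.int64(184), np.int64(-180): np.int64(45)}
   fit [  -0.04 -201.83]
scene first 0
side last 138 {np.int64(-240): np.int64(6), np.int64(-230): np.int64(72), np.int64(-190): np.int64(43), np.int64(-180): np.int64(17)}
   fit [   0.03 -206.18]
side first 0
```

View pics/end.png

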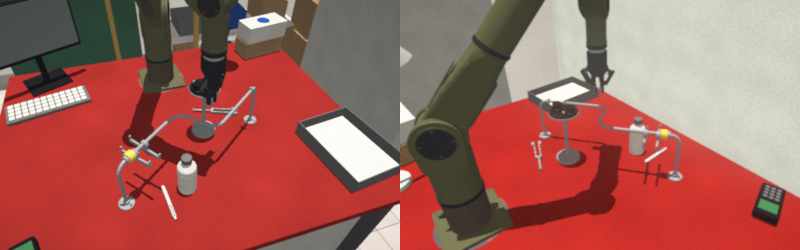

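Both views show both hangers by the bumper, with the stand, bottle, fork and pen light where they were. I make one numerical check per bar and on the loose things, then hand in.

```bash
python3 - <<'E'
from h import *
np.set_printoptions(precision=2,suppress=True)
c,sn=np.cos(.683),np.sin(.683)
for n in("scene","side"):
    p,d=arm.snapshot(n); z0=np.load(n+"0.npz")
    def rf(d):
        P=cloud(n,d); x,y=(P[...,0]-.5565)*1e3,(P[...,1]-.018)*1e3; return c*x+sn*y,-sn*x+c*y,P[...,2]*1e3
    X,Y,Z=rf(d)
    for a,b in((-245,-212),(-205,-165)):
        m=(Z>150)&(Z<176)&(abs(X+80)<75)&(abs(X+80)>22)&(Y>a)&(Y<b); print(n,"bar slope,y",np.polyfit(X[m]+80,Y[m],1))
    X0,Y0,Z0=rf(z0["d"])
    for nm,x,y,lo,hi,r in(("bottle",50,-135,90,150,45),("stand foot",-56,140,3,14,60)):
        q=[(np.median(A[m]),np.median(B[m])) for A,B,C in((X0,Y0,Z0),(X,Y,Z)) for m in[(np.hypot(A-x,B-y)<r)&(C>lo)&(C<hi)]]; print(n,nm,np.array(q).ravel())
arm.close_job()
E
```

```text
scene bar slope,y [  -0.02 -228.1 ]
scene bar slope,y [   0.   -182.55]
scene bottle [  68.4  -152.86   68.59 -153.23]
scene stand foot [-36.66 116.63 -44.54 120.66]
side bar slope,y [  -0.02 -226.85]
side bar slope,y [   0.01 -181.57]
side bottle [  34.38 -138.96   33.38 -137.87]
side stand foot [-71.55 133.14 -70.14 133.08]
the job is handed in; nothing more can be done
```

Both hangers are now at the bumper end, and I handed the job in at about 28 s on the robot's clock. No verdict was given.

**What I did:** I gripped each hanger by the arm away from the display stand. I slid it lifted about 4 mm round both corners, then lowered and released it.

**Last checks:**

| Check | Result |
|---|---|
| First hanger | At rail y of about -228 to -227 mm, touching the bumper (contact is at -228). A push of about 7 N was felt when it arrived. |
| Second hanger | At about -182 mm, about 32 mm clear behind the first. |
| Square across the rail | Both within 0.02 rad. |
| Robot | Clear of everything, with about zero force. |
| Bottle | Moved no more than about 1.5 mm in both views. |
| Display stand | The side view shows its foot moved about 1.5 mm. |
| Tuning fork and pen light | Checked by eye only; they look unmoved. |

**What failed or disagreed:**
- **First grasp missed:** the real finger ends sit about 28 mm above the reported TCP, so the fingers shut above the bar. The cameras showed this, and gripping 33 mm lower fixed it.
- **Stand foot in the scene camera:** that view shows its foot shifted about 9 mm. I put this down to the arm hiding different parts of the foot in the two pictures, since the side view disagrees, but I did not confirm it.
- **Upright and at rest:** I judged these only from the pictures and the unchanged positions.

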